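# Change over the hotplate: slide the pots and load the bottles by cap colour

### The job

Without lifting or tipping either pot, slide the white-handled pot off the orange heating ring to the blue resting ring. Next stand every red-capped bottle upright in the red-handled pot, while that pot still waits on the white ring, and every white-capped bottle upright in the white-handled pot; only then slide the loaded red-handled pot on to the orange ring. Leave each pot centred in its ring, and do not disturb the brown bottle, the blue-banded beaker or the carton.

Things in the scene. Friction and masses are not known exactly. Their poses are not given: they have to be found in the camera images.
- hotplate: Fixed flat bench hotplate, 180 (x) x 508 (y) x 30 mm high, black level top, grey body. Origin: centre of its underside on the bench; may be turned a few degrees. Three flat painted rings (152 mm outside, 138 mm inside diameter, no step) lie on its top in a row along its own y, 165 mm from centre to centre.
- ring_heat: Orange painted ring with a dark grey middle: the heated place, always the middle one of the row. Origin: its centre, on the hotplate's top.
- ring_wait: White painted ring: the loading place, at one end of the row (left or right varies). Origin: its centre, on the hotplate's top.
- ring_rest: Blue painted ring: the resting place, at the other end of the row; empty at the start. Origin: its centre, on the hotplate's top.
- pot_red: Open round steel pot with a red handle, loose on the hotplate. 128 mm outside, 120 mm inside diameter, 45 mm high, floor 4 mm thick, 0.3 to 0.65 kg. Origin: centre of its underside, z up. Its level handle points along the pot's own -x, toward the robot: 16 mm wide, 14 mm high, centred 36 mm above the underside, coloured part 68 to 114 mm from the centre. Starts empty on the white ring.
- pot_white: Open round steel pot with a white handle, loose on the hotplate. 128 mm outside, 120 mm inside diameter, 45 mm high, floor 4 mm thick, 0.3 to 0.65 kg. Origin: centre of its underside, z up. Its level handle points along the pot's own -x, toward the robot: 16 mm wide, 14 mm high, centred 36 mm above the underside, coloured part 68 to 114 mm from the centre. Starts empty on the orange ring.
- pot_red_handle (a point): Grip point of the red handle: on the handle's centre line, 92 mm from the pot's centre and 36 mm above its underside.
- pot_white_handle (a point): Grip point of the white handle: on the handle's centre line, 92 mm from the pot's centre and 36 mm above its underside.
- red_1: Small round white reagent bottle with a RED screw cap (fixed on), loose, standing on the bench in front of the hotplate; may be absent. Body 39 mm diameter up to 46 mm, cap 20 mm diameter from 46 to 70 mm height; about 50 g. Origin: centre of its underside, z up along the bottle. It can be lifted by the cap.
- red_2: Small round white reagent bottle with a RED screw cap (fixed on), loose, standing on the bench in front of the hotplate; may be absent. Body 39 mm diameter up to 46 mm, cap 20 mm diameter from 46 to 70 mm height; about 50 g. Origin: centre of its underside, z up along the bottle. It can be lifted by the cap.
- red_3: Small round white reagent bottle with a RED screw cap (fixed on), loose, standing on the bench in front of the hotplate; may be absent. Body 39 mm diameter up to 46 mm, cap 20 mm diameter from 46 to 70 mm height; about 50 g. Origin: centre of its underside, z up along the bottle. It can be lifted by the cap.
- white_1: Small round white reagent bottle with a WHITE screw cap (fixed on), loose, standing on the bench in front of the hotplate; may be absent. Body 41 mm diameter up to 50 mm, cap 21 mm diameter from 50 to 75 mm height; about 60 g. Origin: centre of its underside, z up along the bottle. It can be lifted by the cap.
- white_2: Small round white reagent bottle with a WHITE screw cap (fixed on), loose, standing on the bench in front of the hotplate; may be absent. Body 41 mm diameter up to 50 mm, cap 21 mm diameter from 50 to 75 mm height; about 60 g. Origin: centre of its underside, z up along the bottle. It can be lifted by the cap.
- white_3: Small round white reagent bottle with a WHITE screw cap (fixed on), loose, standing on the bench in front of the hotplate; may be absent. Body 41 mm diameter up to 50 mm, cap 21 mm diameter from 50 to 75 mm height; about 60 g. Origin: centre of its underside, z up along the bottle. It can be lifted by the cap.
- amber: Brown round bottle with a black cap, 63 mm diameter, 125 mm high, a bystander to the right of the hotplate. Origin: centre of its underside.
- blue_beaker: Clear beaker with a blue band, 63 mm diameter, 85 mm high, a bystander to the right of the hotplate. Origin: centre of its underside.
- carton: White-grey carton 65 x 100 x 45 mm, a bystander behind the hotplate. Origin: centre of its underside.
Mind the look-alikes: they are no part of the job. Leave any yellow look-alike of the red_2 alone.

How it is judged:
By the outcome, as a careful person would: the job done as asked, in the order asked, and still so for the second after the job is handed in, with the robot touching nothing.
Of red_1, red_2, red_3, white_1, white_2, white_3 only 4 to 6 are there at a start; the rules pass over those that are not, and their reading is None.
At some moment in a run one of pot_red, pot_white may be knocked a few centimetres aside while the robot is not near it.
Once in a run the grip may slacken for a moment while it holds something.
It also fails if it takes over 208 s, if anything falls off the work surface, if the arm or the gripper's body presses on something with over 40 N, if the wrist force passes 120 N, or if a joint passes its speed limit or range.

### The arm

A 6-joint arm with a two-finger parallel gripper is mounted at the origin on a cart in front of the work surface, level with it; the furniture and walls round the work are solid. World frame = base frame: x ahead of the robot, y to its left, z up, the work surface at z = 0. Lengths are in m, angles in rad, forces in N, time in s.
With the tool pointing down it reaches from about 0.35 to 0.775 m from the base axis. Payload 5.5 kg.
Tool frame: the origin (TCP) lies on the centre line of the jaws, within the pads' length; the fingertips stand 25 mm ahead of it and the grasp point (between the pads) lies 6 mm ahead of it; x points along the fingers, y is the direction in which the jaws open and shut, and the axes are right-handed (so a half turn about x gives the same grasp; the last joint's range is limited). The gripper opens to 85 mm and grips with 20 to 120 N. Pads are 22 mm wide; open, the fingers measure 114 mm over their backs; the gripper's body (76 mm by 85 mm) begins 54 mm behind the grasp point. The pads swing forward as they close: fully open they stand 13 mm farther back than shut.
Start: joints at [-1.448, 0.313, 0.046, 1.304, 0, 1.431], TCP at [0.149, -0.555, 0.256] pointing down, gripper open.
Joint ranges: [-2.76, 2.76], [-0.86, 1.69], [-1.03, 1.26], [-2.2, 2.34], [-1.47, 1.5], [-3.14, 3.14]. Speed limits (rad/s): [2.57, 2.57, 3.14, 3.14, 3.14, 3.14].

### API

Orientations are given as a unit quaternion [x, y, z, w].
In Python, from plant import status, optics, workorder gives the robot as it stands.
- The arm moves only by the shell command python3 -m inch 'ROWS'. ROWS is JSON, a list of rows, each a list of 7 numbers: the shift along the tool's x, y, z in m, then the turn, a rotation vector about the tool's x, y, z in rad, then the opening in per cent of the stroke, from 0 (shut) to 100 (fully open). In form: [[x, y, z, rx, ry, rz, hand], ...]. A call has 1 to 12 rows; each row shifts and turns the commanded pose from where the row before left it, along the tool's axes as they then stand; what a row does not reach is not made up. A row lasts 1/8 s, in which the tool goes at most 62.5 mm and 10.7 degrees, less where a joint would pass 70% of its speed; a pose out of reach is approached as far as the arm can. A call is refused whole if a number of a shift passes 0.0625 or a number of a turn 0.188, either way. A call with a gripper value outside its range is refused whole. The fingers move at their own pace and stop on an object; the grip force is fixed at half the most. Time passes only in rows, so rows that do not move let the fingers close. It gives the time, the measured TCP pose, the force and the opening at its end, in the units of the state.
- status.sense(): the state, without advancing time (a new reading comes with each control period).
- optics.camera(name): name is "scene" or "top" or "wrist"; returns a dict with "image" (420x560x3 uint8, red, green, blue), "depth" (420x560 float32, m along the optical axis (not along the pixel's ray), 0 where there is no reading), "fx", "fy", "cx", "cy" (pixels), "cam_to_world" (4x4, takes a point from camera to world coordinates); the wrist camera has in their place "tool_from_camera" (4x4, takes a point from camera to tool coordinates, whose origin is the TCP and whose axes are the tool frame's). Camera axes: x right, y down, z forward; pixel columns grow to the right and rows downward; lengths in m; the calibration is good to about 2 mm. A picture is of the moment at which its call begins: read the wrist's pose just before it.
- workorder.sign_off(): hands the job in, once; it reports no verdict.
Trained networks look in a picture, given as the dict that the camera call returned (one of the last four; its "shot" number tells which), for a name from the list of things; names that differ only in an ending like _2 or _b are one class to them, and where a whole thing is asked for, a point or a joint stands for the part that bears it (a point fixed in the world has none). Each returns a list of dicts, best first, with "conf" (0 to 1); they miss things now and then, are a little off and sometimes report something else, mostly with a low value. They report only what shows in the picture. A call takes as long as a camera call. They do not tell look-alikes from the thing itself.
- optics.boxes_of(picture, target): "location" ([column, row] in pixels, amid what is visible of it).
- optics.mark_of(picture, target): "location" ([column, row] in pixels: a listed point, or the origin of a listed thing).
The state is a dict: "clock": time; "joints": joint angles; "joint_vel": joint speeds; "tau": joint torques, N m; "ee_pos": TCP position; "eef_rot": TCP orientation; "ft_force": force on the tool from outside, world axes, zero at the start; "moment": the same for the moment, N m; "gripper_width": finger opening in m.
Only numpy, scipy, OpenCV 4.12 (cv2) and the standard library are available. Lean on these libraries where they do the work, as an engineer would, in place of code of your own. Each camera call takes 0.05 s, during which the arm holds its last target. There are 200 camera calls.

## Working session

There is one attempt and no reset: what is moved stays moved. The work goes in short steps, Python scripts to look and compute and a shell command to move; the robot and the scene stay as the last step left them, time stands still between calls to the robot, and variables do not carry over. Pictures are saved under pics/ and viewed, about 12 in all and at most 16, crops included, and the job is handed in when it is done.

```bash
ls; mkdir -p pics
cat > h.py <<'E'
import numpy as np, cv2
from scipy.spatial.transform import Rotation as R
from plant import status, optics
def snap(name,fn=None):
    s=status.sense(); p=optics.camera(name)
    if 'cam_to_world' in p: T=np.array(p['cam_to_world'])
    else:
        W=np.eye(4); W[:3,:3]=R.from_quat(s['eef_rot']).as_matrix(); W[:3,3]=s['ee_pos']; T=W@np.array(p['tool_from_camera'])
    p['T']=T
    if fn: cv2.imwrite('pics/'+fn,cv2.cvtColor(p['image'],cv2.COLOR_RGB2BGR))
    return p
def at_z(p,uv,z):
    d=p['T'][:3,:3]@np.array([(uv[0]-p['cx'])/p['fx'],(uv[1]-p['cy'])/p['fy'],1]); o=p['T'][:3,3]
    return o+d*(z-o[2])/d[2]
def cloud(p):
    d=p['depth']; v,u=np.mgrid[:d.shape[0],:d.shape[1]]
    c=np.stack([(u-p['cx'])/p['fx']*d,(v-p['cy'])/p['fy']*d,d,np.ones_like(d)],-1)
    w=(c@p['T'].T)[...,:3]; w[d==0]=np.nan; return w
def proj(p,x):
    c=np.linalg.inv(p['T'])@np.append(x,1); return np.array([c[0]/c[2]*p['fx']+p['cx'],c[1]/c[2]*p['fy']+p['cy']])
E
python3 - <<'E'
from h import *
s=status.sense(); print(s['ee_pos'],s['eef_rot'],s['gripper_width'],s['ft_force'],s['clock'])
print(R.from_quat(s['eef_rot']).as_matrix().round(3))
for n in ('top','scene'):
    p=snap(n,n+'0.png'); print(n,p['T'][:3].round(3).tolist(),p['fx'])
    if n=='top':
        for t in ('hotplate','ring_heat','ring_wait','ring_rest','pot_red','pot_white','pot_red_handle','pot_white_handle','red_1','white_1','amber','blue_beaker','carton'):
            zz=dict(hotplate=0,ring_heat=.03,ring_wait=.03,ring_rest=.03,pot_red=.03,pot_white=.03,pot_red_handle=.066,pot_white_handle=.066).get(t,0)
            print(t,[(round(d['conf'],2),np.round(d['location']).tolist(),at_z(p,d['location'],zz)[:2].round(3).tolist()) for d in optics.mark_of(p,t)])
E
```

```text
pics
[ 0.14931497 -0.55478336  0.2553906 ] [ 0.70102028  0.0933066  -0.70100103  0.09198915] 0.08543929854504405 [ 0.12827895 -0.20329841  0.35505731] 0.0
[[-0.     0.26  -0.966]
 [ 0.002 -0.966 -0.26 ]
 [-1.    -0.002 -0.   ]]
top [[0.007, -0.995, 0.102, 0.471], [-1.0, -0.006, 0.015, -0.056], [-0.014, -0.102, -0.995, 1.183]] 399.0430288403335
hotplate []
ring_heat []
ring_wait [(0.45, [206.0, 264.0], [0.425, 0.158])]
ring_rest [(0.92, [314.0, 196.0], [0.624, -0.152])]
pot_red [(0.57, [199.0, 195.0], [0.623, 0.182]), (0.26, [355.0, 260.0], [0.439, -0.269])]
pot_white [(0.97, [252.0, 194.0], [0.628, 0.029])]
pot_red_handle [(0.87, [194.0, 226.0], [0.53, 0.186])]
pot_white_handle [(0.62, [259.0, 222.0], [0.544, 0.004]), (0.49, [326.0, 257.0], [0.448, -0.183])]
red_1 [(0.69, [206.0, 262.0], [0.429, 0.163]), (0.55, [304.0, 288.0], [0.356, -0.125]), (0.53, [281.0, 262.0], [0.43, -0.059]), (0.44, [237.0, 258.0], [0.442, 0.071])]
white_1 [(0.75, [166.0, 258.0], [0.441, 0.28]), (0.65, [327.0, 258.0], [0.442, -0.193]), (0.57, [357.0, 258.0], [0.444, -0.282])]
amber [(0.78, [396.0, 233.0], [0.518, -0.396])]
blue_beaker [(0.85, [393.0, 194.0], [0.636, -0.39]), (0.42, [195.0, 226.0], [0.536, 0.197])]
carton [(0.72, [296.0, 139.0], [0.801, -0.1]), (0.53, [313.0, 199.0], [0.619, -0.153])]
scene [[-0.842, -0.267, 0.469, -0.03], [-0.539, 0.399, -0.742, 0.93], [0.011, -0.877, -0.48, 0.704]] 513.8780147031849
```

Run:
```python
import cv2
a=cv2.imread('pics/top0.png')[115:320,130:430]; cv2.imwrite('pics/topc.png',cv2.resize(a,(800,547),interpolation=cv2.INTER_CUBIC))
```

```text
(no output)
```

View pics/topc.png

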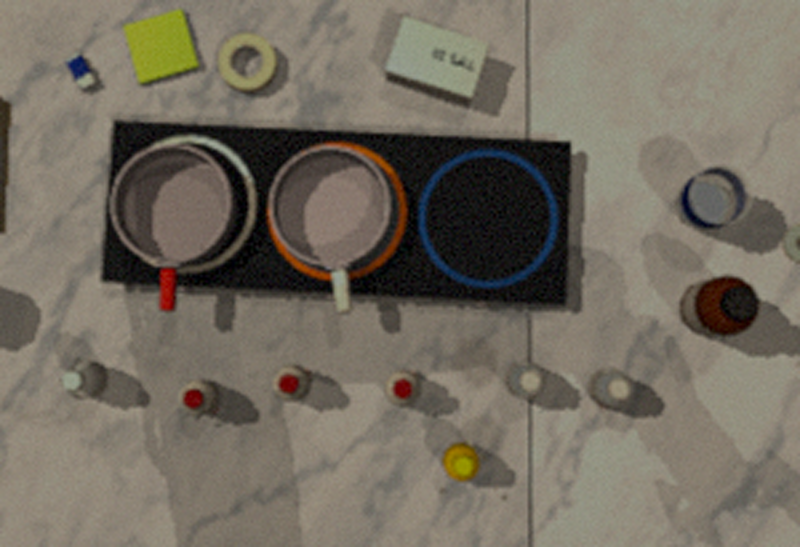

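View pics/scene0.png

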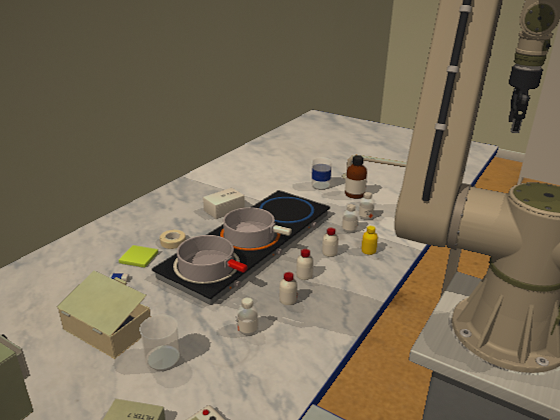

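Top crop (scale 2.67, offset 130,115):
- Pots: red-handled on the white ring (~172,207), white-handled on orange (~330,208); the blue ring is empty (488,218).
- Red caps at (194,398), (289,383), (402,388). The yellow look-alike at (461,462) is not wanted.
- White caps at (72,380), (530,381), (619,388). The left one may be a different item, so I'll check it close up.
- The grey-rimmed ring behind is tape, and the clear glass is in the scene's left foreground.

Next I move above for a wrist view.

```bash
python3 -m inch '[[-0.0125,-0.045,-0.0225,0.022,0,0,100],[-0.0125,-0.045,-0.0225,0.022,0,0,100],[-0.0125,-0.045,-0.0225,0.022,0,0,100],[-0.0125,-0.045,-0.0225,0.022,0,0,100],[-0.0125,-0.045,-0.0225,0.022,0,0,100],[-0.0125,-0.045,-0.0225,0.022,0,0,100],[-0.0125,-0.045,-0.0225,0.022,0,0,100],[-0.0125,-0.045,-0.0225,0.022,0,0,100],[-0.0125,-0.045,-0.0225,0.022,0,0,100],[-0.0125,-0.045,-0.0225,0.022,0,0,100],[-0.0125,-0.045,-0.0225,0.022,0,0,100],[-0.0125,-0.045,-0.0225,0.022,0,0,100]]'
python3 - <<'E'
from h import *
p=snap('wrist','w0.png'); print(p['T'].round(3).tolist(),p['fx'])
s=status.sense();print(R.from_quat(s['eef_rot']).as_matrix().round(3))
E
```

```text
clock: 2.25
ee_pos: [0.3401, 0.0175, 0.4071]
eef_rot: [0.708, -0.001, -0.707, -0.0]
ft_force: [1.6, -0.8, 0.3]
gripper_width: 0.0854
[[-0.002, -0.965, -0.262, 0.407], [-1.0, 0.002, -0.0, 0.017], [0.001, 0.262, -0.965, 0.525], [0.0, 0.0, 0.0, 1.0]] 359.7809152630496
[[ 0.005  0.004 -1.   ]
 [ 0.003 -1.    -0.004]
 [-1.    -0.003 -0.005]]
```

View pics/w0.png

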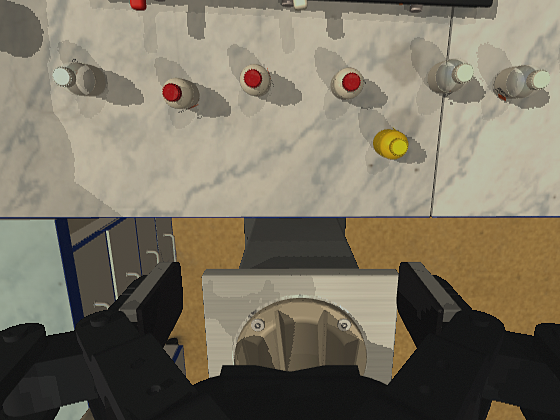

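Wrist view: red caps at (172,92), (253,78), (347,82); white caps at (62,76), (464,73), (540,80), all the same kind of bottle; yellow at (398,147). I move forward so the pots and bottles are all in view and measure.

```bash
python3 -m inch '[[0,0,-0.045,0,0,0,100],[0,0,-0.045,0,0,0,100],[0,0,-0.045,0,0,0,100],[0,0,-0.045,0,0,0,100],[0,0,-0.045,0,0,0,100],[0,0,-0.045,0,0,0,100],[0,0,0,0,0,0,100]]'
cat > m.py <<'E'
from h import *
from scipy.optimize import least_squares
from scipy import ndimage
def circ(P,r=None):
    P=np.asarray(P); c0=[*P.mean(0)]
    if r is None:
        f=least_squares(lambda q:np.hypot(P[:,0]-q[0],P[:,1]-q[1])-q[2],c0+[.07],loss='soft_l1',f_scale=.003)
    else: f=least_squares(lambda q:np.hypot(P[:,0]-q[0],P[:,1]-q[1])-r,c0,loss='soft_l1',f_scale=.003)
    return f.x
def rays(p,mask,z):
    v,u=np.nonzero(mask); return np.array([at_z(p,(a,b),z)[:2] for a,b in zip(u,v)])
def measure(p,verbose=True):
    w=cloud(p); hsv=cv2.cvtColor(p['image'],cv2.COLOR_RGB2HSV); H,S,V=[hsv[...,i].astype(int) for i in range(3)]
    x,y,z=[w[...,i] for i in range(3)]
    out={}
    plate=(x>.5)&(x<.75)&(abs(y)<.34)
    flat=plate&(abs(z-.03)<.008)
    m={'orange':flat&(H>5)&(H<22)&(S>130),'blue':flat&(H>100)&(H<125)&(S>110)}
    for k,mm in m.items():
        if mm.sum()>40: P=rays(p,mm,.03); out['ring_'+k]=(circ(P).round(4).tolist(),len(P))
    rim=plate&(abs(z-.075)<.006)
    l,n=ndimage.label(ndimage.binary_dilation(rim,iterations=2))
    for i in range(1,n+1):
        mm=rim&(l==i)
        if mm.sum()>60:
            P=np.c_[x[mm],y[mm]]; out['rim%d'%i]=(circ(P,.062).round(4).tolist(),len(P))
    for k,mm in {'redh':(abs(z-.07)<.012)&plate&((H<8)|(H>172))&(S>140),'whiteh':(abs(z-.07)<.012)&plate&(S<60)&(V>150)}.items():
        mm=ndimage.binary_opening(mm,iterations=1)
        if mm.sum()>20: P=np.c_[x[mm],y[mm]]; out[k]=(P.mean(0).round(4).tolist(),int(mm.sum()),P.min(0).round(3).tolist(),P.max(0).round(3).tolist())
    cap=(x>.28)&(x<.5)&(abs(y)<.45)&(z>.055)&(z<.1)
    l,n=ndimage.label(cap)
    for i in range(1,n+1):
        mm=l==i
        if mm.sum()>30:
            top=np.nanpercentile(z[mm],95); t=mm&(z>top-.006); out['cap%d'%i]=(np.round([np.median(x[t]),np.median(y[t]),top],4).tolist(),int(t.sum()),[int(np.median(a[t])) for a in(H,S,V)])
    if verbose:
        for k,v in out.items(): print(k,v)
    return out
E
python3 - <<'E'
from m import *
p=snap('wrist','w1.png'); measure(p)
print('top');measure(snap('top'))
E
```

```text
clock: 3.18
ee_pos: [0.6125, 0.0151, 0.4026]
eef_rot: [-0.706, 0.0, 0.709, 0.001]
ft_force: [-0.6, 0.1, -0.7]
gripper_width: 0.0848
ring_orange ([0.6281, 0.0163, 0.0735], 1248)
ring_blue ([0.622, -0.1495, 0.0727], 1948)
rim1 ([0.6278, 0.187], 1832)
rim2 ([0.6264, 0.0199], 1651)
redh ([0.5403, 0.188], 417, [0.518, 0.181], [0.563, 0.197])
whiteh ([0.6163, 0.0892], 2174, [0.516, -0.043], [0.694, 0.252])
cap3 ([0.4562, -0.1928, 0.0752], 30, [25, 46, 179])
cap4 ([0.4453, 0.2841, 0.0762], 215, [37, 23, 239])
cap7 ([0.441, -0.2797, 0.0763], 219, [37, 22, 239])
cap10 ([0.4432, 0.0611, 0.0715], 182, [1, 209, 193])
cap13 ([0.4387, -0.0577, 0.0716], 181, [1, 209, 194])
cap18 ([0.4274, 0.1574, 0.0716], 136, [1, 206, 178])
cap24 ([0.3613, -0.1201, 0.0716], 170, [29, 213, 234])
top
ring_orange ([0.5492, -0.1211, 0.1038], 269)
ring_blue ([0.622, -0.1484, 0.0726], 609)
rim2 ([0.5543, -0.0498], 179)
whiteh ([0.5391, 0.0085], 48, [0.521, 0.001], [0.557, 0.015])
cap4 ([0.4479, -0.1875, 0.0777], 47, [35, 32, 157])
cap6 ([0.4378, -0.2779, 0.0762], 55, [35, 36, 154])
cap7 ([0.4359, -0.0552, 0.0719], 43, [2, 220, 120])
cap15 ([0.3589, -0.1188, 0.0728], 38, [29, 255, 152])
```

View pics/w1.png

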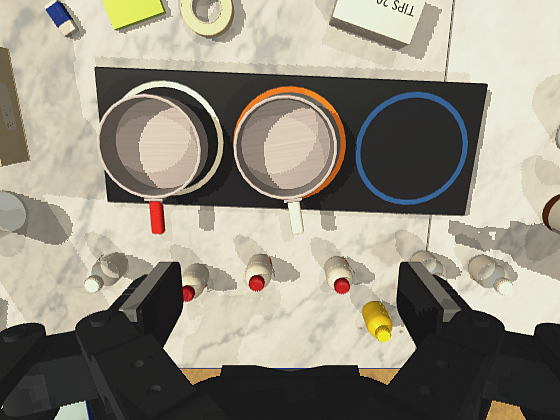

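The view agrees: red pot (155,145), white pot (288,145), blue ring (412,147), bottles below. Now the white handle axis in detail.

```bash
cat >> m.py <<'E'
def handle(p,col,c):
    """grip point and pot yaw from coloured handle near pot centre c"""
    w=cloud(p); hsv=cv2.cvtColor(p['image'],cv2.COLOR_RGB2HSV); H,S,V=[hsv[...,i].astype(int) for i in range(3)]
    d=np.hypot(w[...,0]-c[0],w[...,1]-c[1]); m=(d>.07)&(d<.125)&(w[...,2]>.06)&(w[...,2]<.09)&(w[...,0]<c[0])
    m&= (((H<8)|(H>172))&(S>130)) if col=='red' else ((S<80)&(V>110))
    P=w[m][:,:2]; q=P.mean(0); a=cv2.fitLine(P.astype(np.float32),cv2.DIST_L2,0,.01,.01).ravel()[:2]
    a=a if a[0]>0 else -a
    lo,hi=np.percentile((P-q)@a,[2,98])
    return (q+a*(lo+hi)/2).round(4), np.degrees(np.arctan2(a[1],a[0])).round(1), np.degrees(np.arctan2(c[1]-q[1],c[0]-q[0])).round(1), round(hi-lo,4), len(P)
E
python3 - <<'E'
from m import *
p=snap('wrist')
print(handle(p,'white',(.6264,.0199)),handle(p,'red',(.6278,.187)))
for t in('pot_white_handle','pot_white','pot_red','pot_red_handle'):
    print(t,[(d['conf'],at_z(p,d['location'],.066 if 'handle' in t else .03).round(4)) for d in optics.mark_of(p,t)])
E
```

```text
(array([0.5708, 0.0638]), np.float32(59.5), np.float64(-8.9), np.float64(0.1615), 431) (array([0.538 , 0.1879]), np.float32(-1.7), np.float64(-0.6), np.float64(0.0378), 384)
pot_white_handle [(0.97, array([0.5404, 0.0052, 0.066 ]))]
pot_white [(0.63, array([0.6232, 0.0201, 0.03  ])), (0.2, array([0.4571, 0.0556, 0.03  ]))]
pot_red [(0.82, array([0.6312, 0.1835, 0.03  ]))]
pot_red_handle [(0.78, array([0.5368, 0.1885, 0.066 ]))]
```

```bash
python3 -m inch '[[0.041,0.0012,0.0093,0,0,0,60],[0.041,0.0012,0.0093,0,0,0,60],[0.041,0.0012,0.0093,0,0,0,60],[0.041,0.0012,0.0093,0,0,0,60],[0.041,0.0012,0.0093,0,0,0,60],[0.041,0.0012,0.0093,0,0,0,60],[0,0,0.0093,-0.15,0,0,60],[0,0,0.0093,0,0,0,60],[0,0,0,0,0,0,60]]'
python3 - <<'E'
from m import *
p=snap('wrist','w2.png'); s=status.sense(); print(s['ee_pos'],s['gripper_width'])
print([(d['conf'],at_z(p,d['location'],.066).round(4)) for d in optics.mark_of(p,'pot_white_handle')])
E
```

```text
clock: 4.65
ee_pos: [0.5353, 0.0068, 0.1616]
eef_rot: [0.706, 0.051, -0.705, 0.052]
ft_force: [-0.1, -0.5, -0.4]
gripper_width: 0.0511
[0.5359402  0.00681136 0.16158015] 0.051025477563619304
[(0.66, array([0.5369, 0.0063, 0.066 ]))]
```

View pics/w2.png

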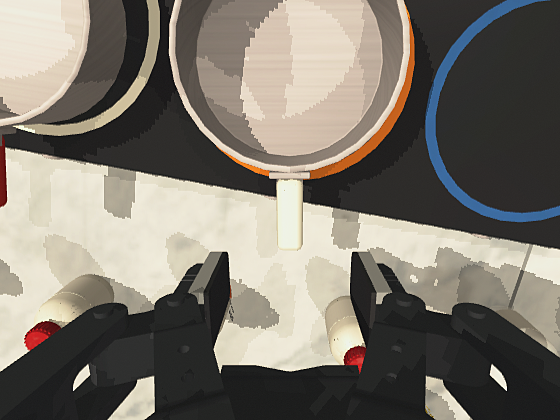

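```bash
python3 -m inch '[[0.045,0,0,0,0,0,60],[0.044,0,0,0,0,0,60],[0,0,0,0,0,0,40],[0,0,0,0,0,0,0],[0,0,0,0,0,0,0],[0,0,0,0,0,0,0],[0,0,0,0,0,0,0]]'
python3 -m inch '[[0,0.007,0.001,0,0,0,0],[0,0.016,0.0029,0,0,0,0],[0,0.018,0.003,0,0,0,0],[0,0.018,0.003,0,0,0,0],[0,0.018,0.003,0,0,0,0],[0,0.018,0.003,0,0,0,0],[0,0.018,0.003,0,0,0,0],[0,0.018,0.003,0,0,0,0],[0,0.018,0.003,0,0,0,0],[0,0.012,0.0029,0,0,0,0],[0,0.006,0.0009,0,0,0,0],[0,0,0,0,0,0,0]]'
```

```text
clock: 5.62
ee_pos: [0.5368, 0.0068, 0.073]
eef_rot: [0.706, 0.052, -0.704, 0.053]
ft_force: [-1.8, 0.4, 6.8]
gripper_width: 0.0153
clock: 7.12
ee_pos: [0.5332, -0.1625, 0.0729]
eef_rot: [0.706, 0.053, -0.704, 0.053]
ft_force: [-0.7, 3.0, 6.7]
gripper_width: 0.015
```

Run:
```python
from m import *
p=snap('wrist','w3.png'); measure(p); print(status.sense()['ee_pos'],status.sense()['eef_rot'])
print('top'); p=snap('top'); measure(p); print([(d['conf'],at_z(p,d['location'],.03).round(4)) for d in optics.mark_of(p,'pot_white')])
```

```text
ring_orange ([0.6303, 0.02, 0.0766], 2743)
ring_blue ([0.6484, -0.1394, 0.1023], 326)
rim1 ([0.6198, -0.1494], 18376)
whiteh ([0.579, -0.1571], 9910, [0.515, -0.212], [0.638, -0.084])
[ 0.53318288 -0.16242951  0.07294634] [ 0.70633425  0.05269029 -0.70393591  0.05281944]
top
ring_orange ([0.6291, 0.0166, 0.0741], 686)
ring_blue ([0.5964, 0.018, 0.1122], 278)
rim1 ([0.6262, 0.1899], 322)
rim2 ([0.6239, -0.1466], 130)
redh ([0.5413, 0.1904], 90, [0.52, 0.183], [0.562, 0.198])
cap3 ([0.4429, 0.2875, 0.0772], 52, [21, 53, 140])
cap4 ([0.4405, 0.0638, 0.0727], 40, [3, 224, 117])
cap5 ([0.4377, -0.2778, 0.0768], 44, [38, 34, 147])
cap7 ([0.4359, -0.0552, 0.0728], 42, [2, 225, 117])
cap9 ([0.4258, 0.1635, 0.0713], 48, [2, 220, 115])
[(0.92, array([ 0.6171, -0.157 ,  0.03  ]))]
```

View pics/w3.png

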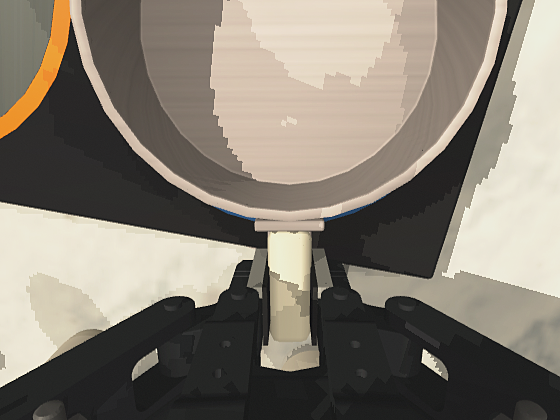

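```bash
python3 -m inch '[[0,0,0,0,0,0,30],[0,0,0,0,0,0,50],[-0.02,0,0,0,0,0,50],[-0.06,0,0,0.15,0,0,50],[-0.06,0,0,0,0,0,50],[-0.06,0,0,0,0,0,60],[-0.06,0,0,0,0,0,60],[0,0,0,0,0,0,60]]'
python3 - <<'E'
from m import *
p=snap('wrist','w4.png'); measure(p); print(status.sense()['ee_pos'],status.sense()['eef_rot'])
for t in ('pot_white','white_1'): print(t,[(round(d['conf'],2),at_z(p,d['location'],.03 if 'pot' in t else 0).round(4)) for d in optics.mark_of(p,t)])
E
```

```text
clock: 8.28
ee_pos: [0.5337, -0.1634, 0.3369]
eef_rot: [0.71, -0.002, -0.704, 0.001]
ft_force: [0.3, -0.7, -0.9]
gripper_width: 0.0514
ring_orange ([0.629, 0.0157, 0.0726], 2806)
ring_blue ([0.6251, -0.1473, 0.0751], 1525)
rim1 ([0.6224, -0.149], 2661)
rim2 ([0.6298, 0.1864], 194)
whiteh ([0.6027, -0.1538], 1711, [0.515, -0.211], [0.689, -0.085])
cap7 ([0.4989, -0.3889, 0.0897], 24, [11, 100, 71])
cap9 ([0.4478, -0.1892, 0.0764], 299, [39, 40, 215])
cap10 ([0.4407, -0.2799, 0.0762], 303, [39, 39, 215])
cap13 ([0.4428, 0.0599, 0.0717], 281, [0, 208, 158])
cap17 ([0.439, -0.0583, 0.0716], 260, [0, 209, 159])
cap24 ([0.4269, 0.1586, 0.0715], 289, [0, 208, 158])
cap34 ([0.3609, -0.121, 0.0715], 241, [26, 219, 205])
[ 0.53285349 -0.16300579  0.33386752] [ 7.08769099e-01 -1.34408242e-03 -7.05439160e-01  3.87078099e-04]
pot_white [(0.94, array([ 0.6247, -0.1494,  0.03  ])), (0.33, array([ 0.6414, -0.3749,  0.03  ]))]
white_1 [(0.76, array([ 0.4402, -0.2783,  0.    ])), (0.6, array([ 0.446 , -0.1904,  0.    ]))]
```

View pics/w4.png

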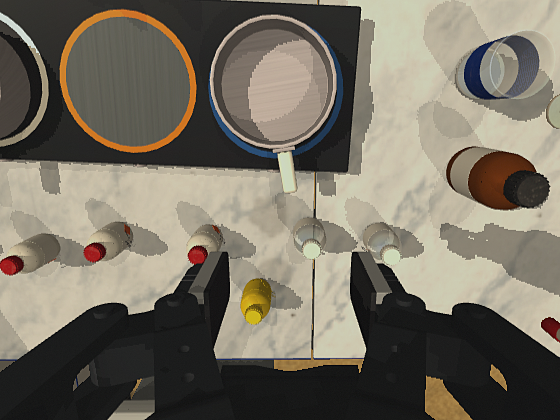

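The white pot sits in the blue ring: centre (0.623,-0.149) against the ring at (0.622,-0.1495). I start with the white bottle at (0.448,-0.189).

```bash
python3 -m inch '[[0.03,0.0044,0.0142,0,0,0,55],[0.033,0.0044,0.0142,0,0,0,55],[0.033,0.0044,0.0142,0,0,0,55],[0.033,0.0044,0.0142,0,0,0,55],[0.033,0.0044,0.0142,0,0,0,55],[0.033,0.0044,0.0142,0,0,0,55],[0,0,0,0,0,0,55]]'; python3 -c "
from h import *
s=status.sense(); print(R.from_quat(s['eef_rot']).as_matrix().round(3).tolist())"
```

```text
clock: 9.3
ee_pos: [0.4427, -0.1868, 0.1325]
eef_rot: [-0.704, -0.001, 0.71, 0.003]
ft_force: [-0.0, -0.1, 0.8]
gripper_width: 0.0471
[[-0.008, -0.002, -1.0], [0.005, -1.0, 0.002], [-1.0, -0.005, 0.008]]
```

```bash
python3 -m inch '[[0.027,0.001,-0.003,0,0,0,55],[0.0275,0,0,0,0,0,55],[0,0,0,0,0,0,20],[0,0,0,0,0,0,0],[0,0,0,0,0,0,0],[0,0,0,0,0,0,0]]'; python3 -m inch '[[-0.02,0,0,0,0,0,0],[-0.04,0,0,0,0,0,0],[-0.04,0,0,0,0,0,0],[0,0,0,0,0,0,0]]'
python3 - <<'E'
from m import *
p=snap('wrist','w5.png')
E
```

```text
clock: 10.05
ee_pos: [0.4502, -0.19, 0.0827]
eef_rot: [0.708, -0.001, -0.707, -0.0]
ft_force: [1.1, -0.6, -0.7]
gripper_width: 0.0188
clock: 10.55
ee_pos: [0.4517, -0.191, 0.1855]
eef_rot: [0.709, -0.002, -0.705, 0.001]
ft_force: [-0.1, -0.1, -1.4]
gripper_width: 0.0191
```

View pics/w5.png

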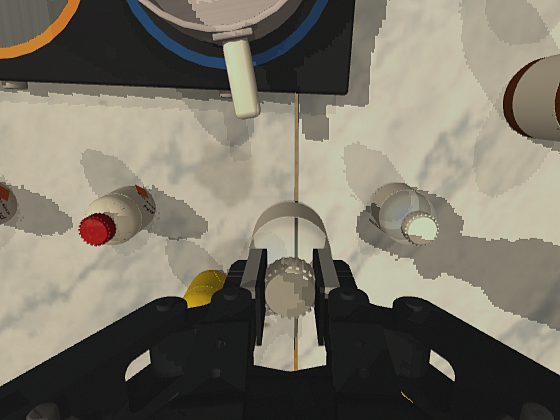

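Held (clear bottle, width 19 mm). Moving to the far spot of the white pot.

```bash
python3 -m inch '[[0,-0.004,-0.02,0,0,0,0],[0,-0.007,-0.036,0,0,0,0],[0,-0.007,-0.036,0,0,0,0],[0,-0.007,-0.036,0,0,0,0],[0,-0.007,-0.036,0,0,0,0],[0,-0.006,-0.031,0,0,0,0],[0,-0.002,-0.01,0,0,0,0],[0,0,0,0,0,0,0],[0,0,0,0,0,0,0]]'
python3 - <<'E'
from m import *
p=snap('wrist','w6.png');measure(p); print(status.sense()['ee_pos'])
E
```

```text
clock: 11.72
ee_pos: [0.6534, -0.1501, 0.1813]
eef_rot: [-0.707, 0.0, 0.708, 0.001]
ft_force: [-0.4, -0.2, -0.8]
gripper_width: 0.019
ring_orange ([0.6286, 0.0157, 0.0726], 4258)
ring_blue ([0.6144, -0.1478, 0.0787], 2769)
rim1 ([0.6255, -0.1486], 2793)
rim2 ([0.5175, -0.1084], 1264)
whiteh ([0.623, -0.1438], 2553, [0.53, -0.211], [0.689, -0.085])
[ 0.65357311 -0.15024922  0.18172463]
```

```bash
python3 -m inch '[[0.03,0,0,0,0,0,0],[0.025,0,0,0,0,0,0],[0.01,0,0,0,0,0,0],[0,0,0,0,0,0,0],[0,0,0,0,0,0,38],[0,0,0,0,0,0,38],[-0.02,0,0,0,0,0,38],[-0.045,0,0,0,0,0,38],[-0.045,0,0,0,0,0,40]]';python3 -m inch '[[0,0.016,0.026,0,0,0,55],[0,0.023,0.0372,0,0,0,55],[0,0.023,0.0372,0,0,0,55],[0,0.023,0.0372,0,0,0,55],[0.02,0.023,0.0372,0,0,0,55],[0.035,0.023,0.0372,0,0,0,55],[0.03,0,0,0,0,0,55],[0,0,0,0,0,0,55]]'
python3 - <<'E'
from m import *
p=snap('wrist','w7.png');measure(p); print(status.sense()['ee_pos'])
E
```

```text
clock: 12.9
ee_pos: [0.6545, -0.1499, 0.2279]
eef_rot: [-0.707, 0.0, 0.707, 0.0]
ft_force: [0.5, -0.4, -0.5]
gripper_width: 0.0341
clock: 13.9
ee_pos: [0.4408, -0.28, 0.1402]
eef_rot: [-0.706, -0.0, 0.708, 0.002]
ft_force: [-0.0, 1.0, -0.4]
gripper_width: 0.0472
ring_blue ([0.6271, -0.149, 0.077], 1441)
rim1 ([0.5249, -0.1046], 3358)
whiteh ([0.5363, -0.1616], 1971, [0.515, -0.171], [0.556, -0.152])
cap1 ([0.499, -0.3909, 0.0899], 262, [10, 191, 52])
cap3 ([0.4407, -0.2811, 0.0762], 1296, [39, 42, 183])
cap22 ([0.3669, -0.1193, 0.0709], 413, [28, 218, 172])
[ 0.4421082  -0.28053523  0.14174498]
```

View pics/w7.png

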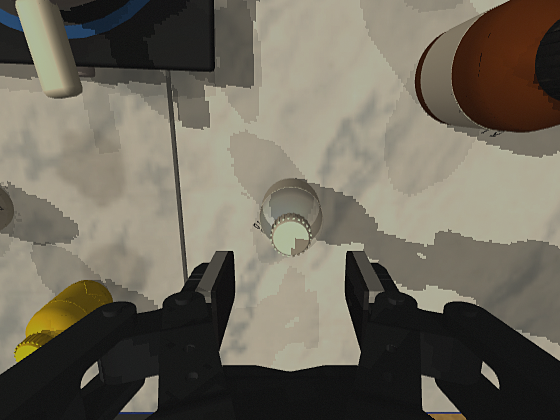

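```bash
python3 -m inch '[[0.03,0,0,0,0,0,55],[0.03,0,0,0,0,0,55],[0,0,0,0,0,0,20],[0,0,0,0,0,0,0],[0,0,0,0,0,0,0],[0,0,0,0,0,0,0],[-0.02,0,0,0,0,0,0],[-0.04,0,0,0,0,0,0],[-0.04,0,0,0,0,0,0],[0,0,0,0,0,0,0]]'; python3 -m inch '[[0,-0.0105,-0.0173,0,0,0,0],[0,-0.019,-0.03,0,0,0,0],[0,-0.019,-0.03,0,0,0,0],[0,-0.019,-0.03,0,0,0,0],[0,-0.019,-0.03,0,0,0,0],[0,-0.013,-0.02,0,0,0,0],[0,-0.006,-0.01,0,0,0,0],[0,0,0,0,0,0,0],[0,0,0,0,0,0,0]]'
python3 - <<'E'
from m import *
p=snap('wrist','w8.png');measure(p); print(status.sense()['ee_pos'])
E
```

```text
clock: 15.2
ee_pos: [0.4444, -0.2824, 0.1858]
eef_rot: [0.709, -0.002, -0.705, 0.001]
ft_force: [0.4, -1.1, -1.0]
gripper_width: 0.0187
clock: 16.32
ee_pos: [0.6092, -0.1757, 0.1813]
eef_rot: [-0.707, 0.001, 0.708, 0.001]
ft_force: [-0.7, -0.9, -1.5]
gripper_width: 0.0189
ring_orange ([0.6288, 0.0159, 0.0726], 3584)
ring_blue ([0.6129, -0.1399, 0.0838], 2442)
rim1 ([0.6254, -0.1491], 3968)
rim2 ([0.6213, -0.1194], 107)
rim5 ([0.5114, -0.1046], 473)
whiteh ([0.6297, -0.1444], 2847, [0.514, -0.212], [0.689, -0.085])
[ 0.60921696 -0.17587426  0.18161275]
```

```bash
python3 -m inch '[[0.03,0,0,0,0,0,0],[0.025,0,0,0,0,0,0],[0.01,0,0,0,0,0,0],[0,0,0,0,0,0,0],[0,0,0,0,0,0,36],[0,0,0,0,0,0,36],[-0.02,0,0,0,0,0,36],[-0.045,0,0,0,0,0,36],[-0.045,0,0,0,0,0,40]]';python3 -m inch '[[0,-0.03,0.01,0,0,0,55],[0,-0.055,0.02,0,0,0,55],[0,-0.055,0.02,0,0,0,55],[0,-0.055,0.02,0,0,0,55],[0,-0.055,0.02,0,0,0,55],[0,-0.055,0.02,0,0,0,55],[0,-0.055,0.02,0,0,0,55],[0,-0.055,0.02,0,0,0,55],[0.03,-0.045,0.0142,0,0,0,55],[0.045,0,0,0,0,0,55],[0.01,0,0,0,0,0,55],[0,0,0,0,0,0,55]]'
python3 - <<'E'
from m import *
p=snap('wrist','w9.png');measure(p); print(status.sense()['ee_pos'])
print('top');p=snap('top','t9.png');measure(p)
E
```

```text
clock: 17.5
ee_pos: [0.6096, -0.1754, 0.2277]
eef_rot: [-0.707, 0.0, 0.707, 0.001]
ft_force: [0.1, -1.2, 0.8]
gripper_width: 0.0342
clock: 19.0
ee_pos: [0.4447, 0.173, 0.1487]
eef_rot: [-0.701, -0.085, 0.708, -0.022]
ft_force: [0.0, 0.8, 0.2]
gripper_width: 0.047
ring_orange ([0.7081, -0.0491, 0.1736], 997)
ring_blue ([-0.0601, 0.097, 0.6291], 51)
rim1 ([0.5406, 0.2502], 2936)
redh ([0.5393, 0.1895], 2952, [0.517, 0.182], [0.561, 0.198])
cap2 ([0.4448, 0.2845, 0.0762], 1207, [39, 41, 186])
cap27 ([0.4273, 0.1606, 0.0714], 1016, [0, 208, 97])
cap35 ([0.4429, 0.0629, 0.0713], 1203, [0, 210, 137])
[0.44553367 0.1730476  0.1495734 ]
top
ring_orange ([0.629, 0.0163, 0.074], 656)
ring_blue ([0.6255, -0.1486, 0.0756], 433)
rim1 ([0.6261, 0.1898], 318)
rim2 ([0.6212, -0.1465], 314)
redh ([0.5403, 0.1901], 90, [0.517, 0.184], [0.562, 0.198])
whiteh ([0.5381, -0.1604], 50, [0.519, -0.166], [0.556, -0.155])
cap4 ([0.4404, 0.0641, 0.0722], 44, [2, 229, 117])
cap6 ([0.4359, -0.0552, 0.0731], 38, [3, 227, 119])
cap9 ([0.4231, 0.1607, 0.073], 25, [3, 247, 81])
cap14 ([0.3588, -0.1187, 0.0729], 42, [23, 255, 119])
```

```bash
cat > go.py <<'E'
import sys; from h import *
# go.py x y z [yaw]: remaining shift in tool axes, turn rotvec in tool axes to upright, yaw 0
s=status.sense(); M=R.from_quat(s['eef_rot']).as_matrix(); t=np.array(list(map(float,sys.argv[1:4]))); yaw=float(sys.argv[4]) if len(sys.argv)>4 else 0
G=R.from_euler('z',yaw).as_matrix()@np.array([[0,0,-1],[0,-1,0],[-1,0,0.]])
print('pos',s['ee_pos'].round(4),'joints',np.round(s['joints'],2),'shift now',(M.T@(t-s['ee_pos'])).round(4),'shift after turn',(G.T@(t-s['ee_pos'])).round(4),'turn',R.from_matrix(M.T@G).as_rotvec().round(3))
E
python3 go.py 0.4448 0.2845 0.145
```

```text
pos [0.446  0.1731 0.15  ] joints [ 0.15  0.18 -0.4   0.99  0.09  3.14] shift now [ 0.0148 -0.1095 -0.0156] shift after turn [ 0.005  -0.1114  0.0012] turn [0.151 0.006 0.089]
```

The last joint is at its limit, so I flip the tool half a turn, which gives the same grasp. I'll work flipped from here.

```bash
python3 -m inch '[[0,0,0,-0.187,0,0,55],[0,0,0,-0.187,0,0,55],[0,0,0,-0.187,0,0,55],[0,0,0,-0.187,0,0,55],[0,0,0,-0.187,0,0,55],[0,0,0,-0.187,0,0,55],[0,0,0,-0.187,0,0,55],[0,0,0,-0.187,0,0,55],[0,0,0,-0.187,0,0,55],[0,0,0,-0.187,0,0,55],[0,0,0,-0.187,0,0,55],[0,0,0,-0.187,0,0,55]]'; python3 -m inch '[[0,0,0,-0.187,0,0,55],[0,0,0,-0.187,0,0,55],[0,0,0,-0.187,0,0,55],[0,0,0,-0.187,0,0,55],[0,0,0,0,0,0,55]]'; python3 go.py 0.4448 0.2845 0.145 3.1416
```

```text
clock: 20.6
ee_pos: [0.4462, 0.1731, 0.1504]
eef_rot: [0.283, 0.674, -0.228, 0.643]
ft_force: [-0.6, -1.3, 0.3]
gripper_width: 0.0466
clock: 21.22
ee_pos: [0.446, 0.1731, 0.15]
eef_rot: [0.031, 0.711, 0.031, 0.702]
ft_force: [-0.1, -0.5, -0.0]
gripper_width: 0.0468
pos [0.446  0.1731 0.15  ] joints [ 0.15  0.18 -0.4   0.99  0.09  0.15] shift now [ 0.0148  0.1106 -0.0011] shift after turn [ 0.005   0.1114 -0.0012] turn [-0.    -0.012 -0.088]
```

```bash
python3 -m inch '[[0,0,0,0,-0.012,-0.088,55],[0,0.03,0,0,0,0,55],[0.005,0.05,0,0,0,0,55],[0,0.031,-0.001,0,0,0,55],[0,0,0,0,0,0,55]]'; python3 go.py 0.4448 0.2845 0.082 3.1416;  python3 - <<'E'
from m import *
p=snap('wrist','w10.png');measure(p)
E
```

```text
clock: 21.85
ee_pos: [0.444, 0.286, 0.1442]
eef_rot: [-0.0, 0.708, 0.001, 0.707]
ft_force: [-0.6, 0.1, 0.1]
gripper_width: 0.047
pos [0.444  0.286  0.1442] joints [ 0.42  0.29 -0.28  1.01  0.    0.42] shift now [ 0.0622 -0.0016  0.0009] shift after turn [ 0.0622 -0.0015  0.0008] turn [ 0.002 -0.001 -0.   ]
rim1 ([0.5219, 0.1413], 952)
redh ([0.5524, 0.1941], 468, [0.54, 0.184], [0.562, 0.199])
whiteh ([0.5674, 0.1855], 154, [0.563, 0.175], [0.571, 0.198])
cap8 ([0.4252, 0.1623, 0.0713], 1276, [0, 203, 94])
cap16 ([0.4426, 0.2865, 0.0763], 1264, [40, 38, 190])
cap31 ([0.498, 0.4332, 0.0805], 215, [22, 44, 114])
```

View pics/w10.png

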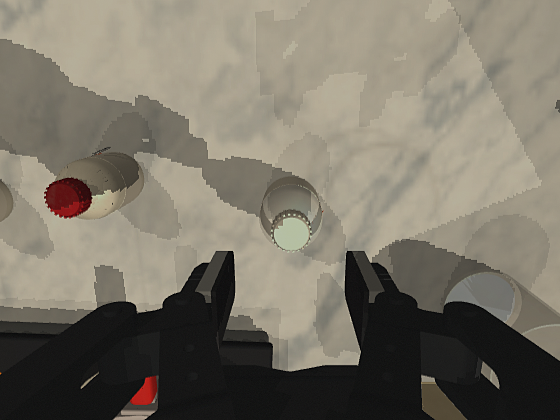

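```bash
python3 -m inch '[[0.03,-0.0005,0,0,0,0,55],[0.033,0,0,0,0,0,55],[0,0,0,0,0,0,20],[0,0,0,0,0,0,0],[0,0,0,0,0,0,0],[0,0,0,0,0,0,0],[-0.02,0,0,0,0,0,0],[-0.05,0,0,0,0,0,0],[-0.05,0,0,0,0,0,0],[0,0,0,0,0,0,0]]'; python3 -m inch '[[0,-0.02,0.008,0,0,0,0],[0,-0.052,0.021,0,0,0,0],[0,-0.052,0.021,0,0,0,0],[0,-0.052,0.021,0,0,0,0],[0,-0.052,0.021,0,0,0,0],[0,-0.052,0.021,0,0,0,0],[0,-0.052,0.021,0,0,0,0],[0,-0.052,0.021,0,0,0,0],[0,-0.02,0.006,0,0,0,0],[0,-0.0045,0.0033,0,0,0,0],[0,0,0,0,0,0,0],[0,0,0,0,0,0,0]]'
python3 - <<'E'
from m import *
p=snap('wrist','w11.png');measure(p)
print('top');p=snap('top','t11.png');measure(p)
E
python3 go.py 0.608 -0.123 0.119 3.1416
```

```text
clock: 23.15
ee_pos: [0.4463, 0.2849, 0.2055]
eef_rot: [0.0, 0.705, 0.002, 0.709]
ft_force: [0.3, 0.9, -1.3]
gripper_width: 0.019
clock: 24.65
ee_pos: [0.6084, -0.1228, 0.2003]
eef_rot: [-0.001, 0.708, 0.001, 0.706]
ft_force: [0.2, 0.1, -0.7]
gripper_width: 0.0191
ring_orange ([0.6292, 0.0158, 0.0727], 4599)
ring_blue ([0.6263, -0.1496, 0.0756], 2471)
rim1 ([0.6158, -0.1505], 4603)
rim2 ([0.6417, -0.2021], 249)
rim4 ([0.6901, -0.131], 138)
whiteh ([0.5717, -0.1557], 3368, [0.513, -0.212], [0.679, -0.085])
top
ring_orange ([0.629, 0.0172, 0.0737], 502)
ring_blue ([0.6368, 0.038, 0.0954], 61)
rim1 ([0.6259, 0.1899], 320)
redh ([0.5403, 0.1902], 84, [0.52, 0.184], [0.562, 0.198])
cap3 ([0.4404, 0.0639, 0.0721], 42, [3, 231, 112])
cap4 ([0.4258, 0.1634, 0.0717], 46, [3, 222, 113])
pos [ 0.6086 -0.1231  0.2005] joints [-0.33  0.42  0.07  1.22 -0.   -0.33] shift now [ 0.0815  0.0001 -0.0003] shift after turn [ 0.0815  0.0001 -0.0006] turn [ 0.004 -0.003  0.   ]
```

View pics/w11.png

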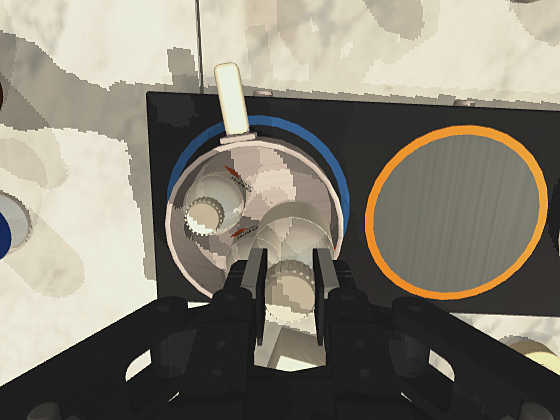

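```bash
python3 -m inch '[[0.04,0,0,0,0,0,0],[0.033,0,0,0,0,0,0],[0.012,0,0,0,0,0,0],[0,0,0,0,0,0,0],[0,0,0,0,0,0,36],[0,0,0,0,0,0,36],[-0.02,0,0,0,0,0,36],[-0.045,0,0,0,0,0,36],[-0.045,0,0,0,0,0,40]]';python3 -m inch '[[0,0.012,-0.03,0,0,0,55],[0,0.018,-0.045,0,0,0,55],[0,0.018,-0.045,0,0,0,55],[0.03,0.018,-0.05,0,0,0,55],[0.04,0,0,0,0,0,55],[0.016,0,0,0,0,0,55],[0,0,0,0,0,0,55]]'
python3 - <<'E'
from m import *
p=snap('wrist','w12.png');measure(p)
print('top');p=snap('top','t12.png');measure(p)
E
python3 go.py 0.438 -0.057 0.076 3.1416
```

```text
clock: 25.88
ee_pos: [0.6088, -0.1246, 0.2267]
eef_rot: [-0.001, 0.708, 0.001, 0.706]
ft_force: [0.9, -0.6, -0.3]
gripper_width: 0.0341
clock: 26.75
ee_pos: [0.4377, -0.0587, 0.1392]
eef_rot: [-0.001, 0.709, 0.001, 0.706]
ft_force: [0.7, 0.6, 0.2]
gripper_width: 0.0471
ring_orange ([0.5807, 0.0391, 0.0161], 49)
rim1 ([0.5157, -0.2058], 569)
whiteh ([0.5506, -0.1571], 244, [0.542, -0.164], [0.558, -0.152])
cap1 ([0.3597, -0.1198, 0.0715], 1556, [29, 216, 188])
cap21 ([0.4366, -0.0578, 0.0714], 1140, [0, 210, 148])
cap36 ([0.4408, 0.0596, 0.0713], 1246, [0, 209, 162])
top
ring_orange ([0.6291, 0.0162, 0.0741], 690)
ring_blue ([0.6256, -0.1478, 0.0757], 439)
rim1 ([0.626, 0.1898], 319)
rim2 ([0.6214, -0.1468], 334)
redh ([0.5408, 0.1904], 92, [0.517, 0.183], [0.562, 0.199])
whiteh ([0.5382, -0.1604], 48, [0.519, -0.166], [0.556, -0.155])
cap3 ([0.4405, 0.0638, 0.072], 42, [3, 224, 115])
cap5 ([0.4259, 0.1607, 0.074], 36, [2, 230, 116])
pos [ 0.4392 -0.0592  0.1406] joints [-0.31  0.13 -0.48  0.96 -0.   -0.32] shift now [ 0.0646  0.0022 -0.0011] shift after turn [ 0.0646  0.0022 -0.0012] turn [ 0.002 -0.001  0.001]
```

```bash
python3 -m inch '[[0.03,0.001,-0.001,0,0,0,55],[0.0335,0,0,0,0,0,55],[0,0,0,0,0,0,20],[0,0,0,0,0,0,0],[0,0,0,0,0,0,0],[0,0,0,0,0,0,0],[-0.02,0,0,0,0,0,0],[-0.05,0,0,0,0,0,0],[-0.05,0,0,0,0,0,0],[0,0,0,0,0,0,0]]'; python3 -m inch '[[0,0.015,0.014,0,0,0,0],[0,0.036,0.032,0,0,0,0],[0,0.036,0.032,0,0,0,0],[0,0.036,0.032,0,0,0,0],[0,0.036,0.032,0,0,0,0],[0,0.036,0.032,0,0,0,0],[0,0.036,0.032,0,0,0,0],[0,0.0138,0.0122,0,0,0,0],[0,0,0,0,0,0,0],[0,0,0,0,0,0,0]]'
python3 - <<'E'
from m import *
p=snap('wrist','w13.png');measure(p)
E
python3 go.py 0.658 0.188 0.112 3.1416
```

```text
clock: 28.1
ee_pos: [0.4404, -0.0587, 0.2006]
eef_rot: [-0.002, 0.705, -0.0, 0.709]
ft_force: [0.5, -0.6, -0.6]
gripper_width: 0.018
clock: 29.35
ee_pos: [0.6545, 0.1869, 0.1946]
eef_rot: [-0.001, 0.709, 0.0, 0.705]
ft_force: [-0.5, 0.4, -0.9]
gripper_width: 0.018
ring_orange ([0.6292, 0.0149, 0.0726], 4276)
ring_blue ([0.6255, 0.0168, 0.0802], 217)
rim1 ([0.6252, 0.1883], 5803)
redh ([0.5429, 0.1899], 1702, [0.524, 0.182], [0.562, 0.198])
whiteh ([0.6094, 0.1894], 2772, [0.561, 0.125], [0.687, 0.252])
pos [0.6545 0.1866 0.195 ] joints [ 0.16  0.55  0.25  1.28 -0.    0.16] shift now [0.083  0.0015 0.0038] shift after turn [0.083  0.0014 0.0035] turn [ 0.001 -0.004  0.001]
```

```bash
python3 -m inch '[[0.04,0,0,0,0,0,0],[0.033,0,0,0,0,0,0],[0.012,0,0,0,0,0,0],[0,0,0,0,0,0,0],[0,0,0,0,0,0,36],[0,0,0,0,0,0,36],[-0.02,0,0,0,0,0,36],[-0.045,0,0,0,0,0,36],[-0.045,0,0,0,0,0,40]]';python3 -m inch '[[0,-0.02,-0.0335,0,0,0,55],[0,-0.027,-0.045,0,0,0,55],[0,-0.027,-0.045,0,0,0,55],[0,-0.027,-0.045,0,0,0,55],[0.03,-0.0265,-0.045,0,0,0,55],[0.04,0,0,0,0,0,55],[0.01,0,0,0,0,0,55],[0,0,0,0,0,0,55]]'
python3 - <<'E'
from m import *
p=snap('wrist','w14.png');measure(p)
print('top');p=snap('top','t14.png');measure(p)
E
python3 go.py 0.4419 0.0598 0.0765 3.1416
```

```text
clock: 30.52
ee_pos: [0.6551, 0.1873, 0.2214]
eef_rot: [-0.001, 0.708, 0.001, 0.706]
ft_force: [1.3, -0.0, 0.5]
gripper_width: 0.034
clock: 31.52
ee_pos: [0.4424, 0.0595, 0.1414]
eef_rot: [-0.001, 0.708, 0.001, 0.706]
ft_force: [0.6, -0.6, 0.2]
gripper_width: 0.0468
ring_orange ([0.6338, 0.0177, 0.077], 725)
ring_blue ([0.626, -0.15, 0.0756], 353)
rim1 ([0.508, 0.24], 161)
redh ([0.5349, 0.1838], 213, [0.529, 0.181], [0.541, 0.189])
cap6 ([0.425, 0.1591, 0.0714], 1266, [0, 209, 158])
cap19 ([0.4408, 0.0615, 0.0714], 1128, [0, 210, 145])
top
ring_orange ([0.629, 0.0164, 0.0742], 671)
ring_blue ([0.6255, -0.1481, 0.0758], 442)
rim1 ([0.6258, 0.1899], 316)
rim2 ([0.6216, -0.1465], 335)
redh ([0.5414, 0.1904], 89, [0.519, 0.184], [0.562, 0.198])
whiteh ([0.5369, -0.1605], 51, [0.517, -0.166], [0.556, -0.155])
cap3 ([0.3588, -0.1188, 0.0723], 44, [23, 255, 119])
pos [0.4435 0.0596 0.1423] joints [-0.05  0.14 -0.47  0.96 -0.   -0.05] shift now [ 0.0658  0.0002 -0.0015] shift after turn [ 0.0658  0.0002 -0.0016] turn [ 0.003 -0.001  0.   ]
```

```bash
python3 -m inch '[[0.03,0.001,-0.001,0,0,0,55],[0.035,0,0,0,0,0,55],[0,0,0,0,0,0,20],[0,0,0,0,0,0,0],[0,0,0,0,0,0,0],[0,0,0,0,0,0,0],[-0.02,0,0,0,0,0,0],[-0.05,0,0,0,0,0,0],[-0.05,0,0,0,0,0,0],[0,0,0,0,0,0,0]]'; python3 -m inch '[[0,0.012,0.02,0,0,0,0],[0,0.021,0.035,0,0,0,0],[0,0.021,0.035,0,0,0,0],[0,0.021,0.035,0,0,0,0],[0,0.018,0.03,0,0,0,0],[0,0.009,0.015,0,0,0,0],[0,0,0,0,0,0,0],[0,0,0,0,0,0,0]]'
python3 - <<'E'
from m import *
p=snap('wrist','w15.png');measure(p)
E
python3 go.py 0.612 0.162 0.112 3.1416
```

```text
clock: 32.88
ee_pos: [0.444, 0.0603, 0.2005]
eef_rot: [-0.001, 0.705, 0.0, 0.709]
ft_force: [0.2, 0.2, -1.3]
gripper_width: 0.0178
clock: 33.88
ee_pos: [0.6099, 0.1625, 0.1948]
eef_rot: [-0.001, 0.709, 0.0, 0.705]
ft_force: [0.1, -0.2, 0.2]
gripper_width: 0.0175
ring_orange ([0.6293, 0.0149, 0.0727], 4821)
ring_blue ([0.6179, 0.011, 0.0872], 316)
rim1 ([0.6206, 0.1894], 4742)
rim2 ([0.6888, 0.1586], 128)
rim3 ([0.7519, 0.1713], 90)
redh ([0.539, 0.1894], 1758, [0.517, 0.182], [0.562, 0.198])
whiteh ([0.6038, 0.195], 2157, [0.563, 0.124], [0.693, 0.252])
pos [0.6099 0.1623 0.1952] joints [ 0.13  0.45  0.09  1.22 -0.    0.13] shift now [ 0.0832 -0.0003  0.0024] shift after turn [ 0.0832 -0.0003  0.0021] turn [ 0.002 -0.004  0.001]
```

View pics/w15.png

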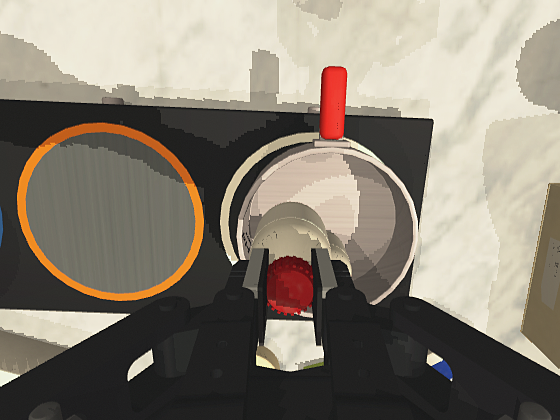

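```bash
python3 -m inch '[[0.04,0,0,0,0,0,0],[0.033,0,0,0,0,0,0],[0.012,0,0,0,0,0,0],[0,0,0,0,0,0,0],[0,0,0,0,0,0,36],[0,0,0,0,0,0,36],[-0.02,0,0,0,0,0,36],[-0.045,0,0,0,0,0,36],[-0.045,0,0,0,0,0,40]]';python3 -m inch '[[0,0,-0.03,0,0,0,55],[0,0,-0.045,0,0,0,55],[0,0,-0.045,0,0,0,55],[0,-0.002,-0.045,0,0,0,55],[0.03,0,-0.019,0,0,0,55],[0.04,0,0,0,0,0,55],[0.01,0,0,0,0,0,55],[0,0,0,0,0,0,55]]'
python3 - <<'E'
from m import *
p=snap('wrist','w16.png');measure(p)
print('top');p=snap('top','t16.png');measure(p)
E
python3 go.py 0.426 0.160 0.0765 3.1416
```

```text
clock: 35.05
ee_pos: [0.6107, 0.1627, 0.2216]
eef_rot: [-0.001, 0.708, 0.001, 0.706]
ft_force: [1.1, 0.3, 0.0]
gripper_width: 0.0341
clock: 36.05
ee_pos: [0.4268, 0.1603, 0.1412]
eef_rot: [-0.001, 0.708, 0.001, 0.706]
ft_force: [0.4, 0.1, -0.2]
gripper_width: 0.0472
ring_orange ([0.5954, 0.0224, 0.041], 245)
redh ([0.5169, 0.1898], 53, [0.516, 0.184], [0.518, 0.196])
cap4 ([0.4249, 0.1607, 0.0713], 1134, [1, 210, 136])
top
ring_orange ([0.6289, 0.0164, 0.0741], 666)
ring_blue ([0.6257, -0.148, 0.0759], 444)
rim1 ([0.6253, 0.1913], 380)
rim2 ([0.622, -0.1465], 325)
redh ([0.5412, 0.1904], 88, [0.52, 0.183], [0.562, 0.198])
whiteh ([0.5345, -0.1613], 47, [0.517, -0.169], [0.555, -0.155])
cap6 ([0.3577, -0.1188, 0.073], 44, [23, 255, 120])
pos [0.428  0.1605 0.1423] joints [ 0.18  0.16 -0.45  0.97  0.    0.18] shift now [ 0.0658 -0.0005 -0.0019] shift after turn [ 0.0658 -0.0005 -0.002 ] turn [ 0.002 -0.001  0.   ]
```

```bash
python3 -m inch '[[0.03,0,-0.001,0,0,0,55],[0.035,0,0,0,0,0,55],[0,0,0,0,0,0,20],[0,0,0,0,0,0,0],[0,0,0,0,0,0,0],[0,0,0,0,0,0,0],[-0.02,0,0,0,0,0,0],[-0.05,0,0,0,0,0,0],[-0.05,0,0,0,0,0,0],[0,0,0,0,0,0,0]]'; python3 -m inch '[[0,0.006,0.02,0,0,0,0],[0,0.012,0.039,0,0,0,0],[0,0.012,0.039,0,0,0,0],[0,0.012,0.039,0,0,0,0],[0,0.01,0.034,0,0,0,0],[0,0.002,0.015,0,0,0,0],[0,0,0,0,0,0,0],[0,0,0,0,0,0,0]]'
python3 - <<'E'
from m import *
p=snap('wrist','w17.png');measure(p)
E
python3 go.py 0.612 0.214 0.112 3.1416
```

```text
clock: 37.4
ee_pos: [0.4288, 0.161, 0.2006]
eef_rot: [-0.0, 0.705, 0.001, 0.709]
ft_force: [-0.2, -0.6, -0.7]
gripper_width: 0.0178
clock: 38.4
ee_pos: [0.6107, 0.2146, 0.1948]
eef_rot: [-0.001, 0.709, 0.0, 0.705]
ft_force: [-1.0, -0.4, -0.3]
gripper_width: 0.0176
ring_orange ([0.6293, 0.0148, 0.0726], 3258)
ring_blue ([0.6149, 0.0131, 0.0897], 179)
rim1 ([0.6209, 0.1873], 4783)
rim2 ([0.6484, 0.1367], 346)
rim4 ([0.6907, 0.2137], 154)
rim5 ([0.7506, 0.2141], 106)
redh ([0.5391, 0.1905], 1751, [0.517, 0.182], [0.562, 0.198])
whiteh ([0.6045, 0.1836], 2173, [0.563, 0.124], [0.692, 0.252])
pos [0.6107 0.2146 0.1952] joints [0.21 0.48 0.14 1.24 0.   0.21] shift now [ 0.0832 -0.0006  0.0017] shift after turn [ 0.0832 -0.0006  0.0013] turn [ 0.002 -0.004  0.001]
```

View pics/w17.png

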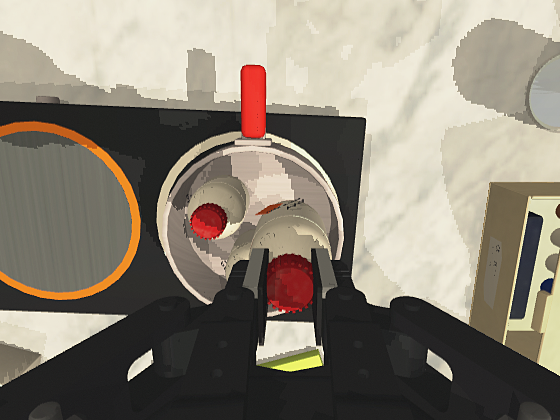

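```bash
python3 -m inch '[[0.04,0,0,0,0,0,0],[0.033,0,0,0,0,0,0],[0.012,0,0,0,0,0,0],[0,0,0,0,0,0,0],[0,0,0,0,0,0,36],[0,0,0,0,0,0,36],[-0.02,0,0,0,0,0,36],[-0.045,0,0,0,0,0,36],[-0.045,0,0,0,0,0,40]]';python3 -m inch '[[-0.03,-0.04,-0.02,0,0,0,55],[-0.03,-0.05,-0.02,0,0,0,55],[-0.035,-0.05,-0.02,0,0,0,55],[-0.035,-0.05,-0.02,0,0,0,55],[0,0,0,0,0,0,55]]'
python3 - <<'E'
from m import *
p=snap('wrist','w18.png');measure(p); print(handle(p,'red',(.626,.188)))
for t in ('pot_white','pot_red','pot_red_handle','ring_wait','ring_heat'): print(t,[(round(d['conf'],2),at_z(p,d['location'],.066 if 'handle' in t else 0.03).round(4)) for d in optics.mark_of(p,t)])
print('top');p=snap('top','t18.png');measure(p);
E
python3 go.py 0.537 0.190 0.072 3.1416
```

```text
clock: 39.58
ee_pos: [0.6115, 0.2147, 0.2215]
eef_rot: [-0.001, 0.708, 0.001, 0.706]
ft_force: [0.2, 0.1, 0.0]
gripper_width: 0.034
clock: 40.2
ee_pos: [0.5338, 0.0245, 0.3528]
eef_rot: [0.0, 0.706, -0.001, 0.708]
ft_force: [1.2, -0.1, 0.3]
gripper_width: 0.0466
ring_orange ([0.6294, 0.0154, 0.0726], 1892)
ring_blue ([0.6242, -0.15, 0.0741], 1084)
rim1 ([0.6215, -0.1484], 2198)
rim2 ([0.6259, 0.1881], 2063)
rim3 ([0.6308, -0.2132], 198)
rim4 ([0.641, -0.1568], 165)
rim5 ([0.6459, 0.1935], 173)
rim6 ([0.64, 0.2511], 214)
rim8 ([0.6869, -0.179], 159)
rim9 ([0.6902, 0.2169], 198)
redh ([0.5384, 0.1878], 625, [0.517, 0.181], [0.562, 0.197])
whiteh ([0.6001, -0.0362], 2257, [0.514, -0.212], [0.694, 0.252])
cap1 ([0.3666, -0.1196, 0.0714], 143, [29, 213, 230])
(array([0.5365, 0.1878]), np.float32(-1.7), np.float64(0.1), np.float64(0.0381), 572)
pot_white [(0.63, array([0.6115, 0.2167, 0.03  ])), (0.54, array([0.6605, 0.1895, 0.03  ]))]
pot_red [(0.98, array([0.6333, 0.1907, 0.03  ]))]
pot_red_handle [(0.58, array([0.5364, 0.1916, 0.066 ]))]
ring_wait []
ring_heat [(0.73, array([0.6299, 0.0104, 0.03  ])), (0.28, array([ 0.7798, -0.0888,  0.03  ]))]
top
ring_orange ([0.6284, 0.015, 0.0737], 298)
ring_blue ([0.6246, -0.1496, 0.0748], 392)
rim1 ([0.6205, -0.1466], 338)
whiteh ([0.535, -0.1609], 33, [0.519, -0.166], [0.553, -0.155])
cap6 ([0.3599, -0.1187, 0.0732], 41, [29, 255, 143])
pos [0.5335 0.0284 0.3478] joints [-0.1   0.23  0.16  1.5  -0.   -0.1 ] shift now [0.2757 0.1616 0.0054] shift after turn [0.2758 0.1616 0.0035] turn [ 0.004 -0.005  0.   ]
```

View pics/w18.png

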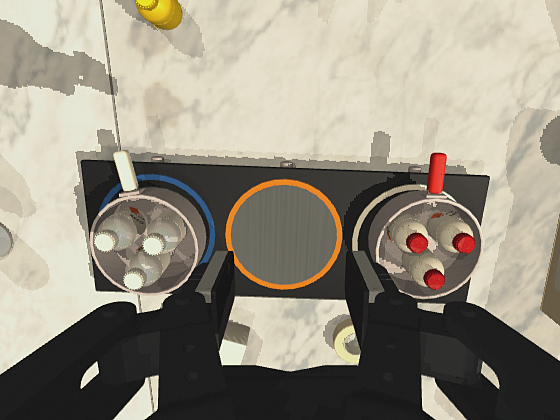

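All six bottles stand in the right pots: white caps at (103,241), (155,243), (132,281); red caps at (417,243), (463,243), (433,281). Now I go to the red handle.

```bash
python3 -m inch '[[0.01,0.03,0.0035,0,0,0,60],[0.03,0.05,0,0,0,0,60],[0.03,0.05,0,0,0,0,60],[0.03,0.03,0,0,0,0,60],[0.04,0,0,0,0,0,60],[0.04,0,0,0,0,0,60],[0,0,0,0,0,0,60]]'
python3 - <<'E'
from m import *
p=snap('wrist','w19.png'); measure(p); print([(round(d['conf'],2),at_z(p,d['location'],.066).round(4)) for d in optics.mark_of(p,'pot_red_handle')])
E
python3 go.py 0.537 0.189 0.073 3.1416
```

```text
clock: 41.42
ee_pos: [0.5333, 0.1877, 0.1651]
eef_rot: [-0.002, 0.711, 0.001, 0.703]
ft_force: [-0.3, 0.7, 0.6]
gripper_width: 0.0515
ring_orange ([0.6299, 0.0151, 0.0729], 1989)
ring_blue ([0.5658, 0.0323, 0.1287], 42)
rim1 ([0.5313, 0.1315], 3145)
rim2 ([0.6564, 0.1563], 640)
rim3 ([0.6563, 0.2241], 648)
rim4 ([0.6991, 0.1876], 191)
redh ([0.5373, 0.19], 1766, [0.516, 0.182], [0.561, 0.198])
whiteh ([0.5715, 0.1878], 782, [0.563, 0.149], [0.585, 0.225])
[]
pos [0.5363 0.1878 0.1693] joints [ 0.2   0.34 -0.13  1.1   0.    0.19] shift now [0.0963 0.0012 0.0011] shift after turn [0.0963 0.0012 0.0007] turn [ 0.003 -0.003  0.   ]
```

```bash
python3 -m inch '[[0.045,0.001,0,0,0,0,60],[0.048,0,0.001,0,0,0,60],[0,0,0,0,0,0,40],[0,0,0,0,0,0,0],[0,0,0,0,0,0,0],[0,0,0,0,0,0,0],[0,0,0,0,0,0,0]]'
python3 -m inch '[[0,-0.004,0,0,0,0,0],[0,-0.01,0.0003,0,0,0,0],[0,-0.016,0.0003,0,0,0,0],[0,-0.019,0.0003,0,0,0,0],[0,-0.02,0.0003,0,0,0,0],[0,-0.02,0.0003,0,0,0,0],[0,-0.02,0.0003,0,0,0,0],[0,-0.02,0.0003,0,0,0,0],[0,-0.018,0.0003,0,0,0,0],[0,-0.014,0.0003,0,0,0,0],[0,-0.008,0.0003,0,0,0,0],[0,-0.0035,0,0,0,0,0]]'
python3 -m inch '[[0,0,0,0,0,0,0]]'
python3 - <<'E'
from m import *
p=snap('wrist','w20.png'); measure(p)
print('top');measure(snap('top','t20.png'))
E
python3 go.py 0.5375 0.016 0.073 3.1416
```

```text
clock: 42.4
ee_pos: [0.5389, 0.1886, 0.0788]
eef_rot: [-0.001, 0.706, 0.001, 0.708]
ft_force: [-1.7, -0.6, 6.3]
gripper_width: 0.0144
clock: 43.9
ee_pos: [0.5427, 0.0168, 0.0788]
eef_rot: [-0.0, 0.706, 0.002, 0.708]
ft_force: [-0.2, 6.6, 7.1]
gripper_width: 0.0146
clock: 44.02
ee_pos: [0.5427, 0.0165, 0.0788]
eef_rot: [-0.001, 0.706, 0.002, 0.708]
ft_force: [0.6, 3.9, 5.9]
gripper_width: 0.0144
ring_orange ([0.6333, 0.0156, 0.0766], 1007)
ring_blue ([0.6397, -0.1638, 0.0939], 1545)
rim1 ([0.548, -0.0437], 6676)
redh ([0.5402, 0.0161], 4316, [0.52, 0.008], [0.567, 0.024])
whiteh ([0.571, 0.0162], 813, [0.567, 0.005], [0.576, 0.028])
top
ring_orange ([0.6244, 0.065, 0.1186], 260)
ring_blue ([0.6263, -0.1478, 0.0752], 405)
rim1 ([0.6455, -0.149], 344)
rim2 ([0.6329, 0.0191], 131)
whiteh ([0.5604, -0.1638], 49, [0.542, -0.172], [0.578, -0.158])
cap3 ([0.3576, -0.1185, 0.0727], 41, [29, 255, 145])
pos [0.5428 0.0166 0.0788] joints [-0.12  0.37 -0.33  0.87  0.   -0.12] shift now [ 0.0058 -0.0005 -0.0053] shift after turn [ 0.0058 -0.0006 -0.0053] turn [ 0.003  0.003 -0.001]
```

The white pot has been knocked about 25 mm in +x. I release the red pot, rise and measure both.

```bash
python3 -m inch '[[0,0,0,0,0,0,30],[0,0,0,0,0,0,50],[-0.02,0,0,0,0,0,50],[-0.05,0,0,0,0,0,50],[-0.06,-0.02,0,0,0,0,55],[-0.06,-0.03,0,0,0,0,55],[-0.06,-0.03,-0.01,0,0,0,55],[-0.02,0,0,0,0,0,55],[0,0,0,0,0,0,55]]'
python3 - <<'E'
from m import *
p=snap('wrist','w21.png');m=measure(p); print(handle(p,'red',(.63,.016)))
for t in ('pot_white','pot_red','pot_red_handle','pot_white_handle','ring_rest'): print(t,[(round(d['conf'],2),at_z(p,d['location'],.066 if 'handle' in t else 0.03).round(4)) for d in optics.mark_of(p,t)])
print('top');p=snap('top','t21.png');measure(p);
E
python3 go.py 0.558 -0.163 0.17 3.1416
```

```text
clock: 45.25
ee_pos: [0.5328, -0.0602, 0.3383]
eef_rot: [-0.001, 0.707, -0.0, 0.707]
ft_force: [-0.1, -0.0, -0.0]
gripper_width: 0.0466
ring_orange ([0.6298, 0.0157, 0.0729], 1173)
ring_blue ([0.6232, -0.1494, 0.0731], 1234)
rim1 ([0.6285, 0.0159], 1905)
rim2 ([0.6433, -0.1505], 1819)
rim3 ([0.6538, 0.0673], 177)
rim4 ([0.6596, 0.0063], 170)
rim5 ([0.6673, -0.2033], 173)
rim6 ([0.6747, -0.1445], 159)
redh ([0.5421, 0.015], 614, [0.521, 0.008], [0.565, 0.024])
whiteh ([0.6089, -0.0847], 2054, [0.538, -0.214], [0.71, 0.08])
cap1 ([0.3679, -0.1203, 0.0712], 95, [26, 211, 205])
(array([0.5402, 0.0149]), np.float32(-0.3), np.float64(0.7), np.float64(0.038), 557)
pot_white [(0.77, array([ 0.6532, -0.1485,  0.03  ])), (0.4, array([0.6641, 0.0152, 0.03  ]))]
pot_red [(0.89, array([0.6329, 0.0179, 0.03  ]))]
pot_red_handle [(0.56, array([0.5388, 0.0158, 0.066 ]))]
pot_white_handle [(0.8, array([ 0.5573, -0.1654,  0.066 ]))]
ring_rest []
top
ring_orange ([0.2682, 0.0155, 0.3921], 125)
ring_blue ([0.6726, -0.0323, 0.1968], 179)
cap3 ([0.3588, -0.1215, 0.072], 34, [29, 255, 135])
pos [ 0.5316 -0.0591  0.3352] joints [-0.26  0.23  0.13  1.47 -0.   -0.26] shift now [ 0.165 -0.104  0.027] shift after turn [ 0.1652 -0.1039  0.0264] turn [ 0.003 -0.005 -0.   ]
```

View pics/w21.png

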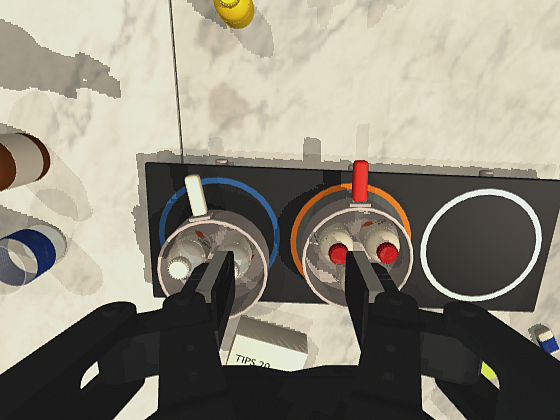

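```bash
python3 -m inch '[[0.03,-0.025,0.0075,0,0,0,60],[0.035,-0.04,0.008,0,0,0,60],[0.035,-0.04,0.008,0,0,0,60],[0.035,0,0,-0.145,0,0,60],[0.03,0,0,0,0,0,60],[0,0,0,0,0,0,60]]'
python3 - <<'E'
from m import *
p=snap('wrist','w22.png'); measure(p); print(handle(p,'white',(.644,-.15)));print([(round(d['conf'],2),at_z(p,d['location'],.066).round(4)) for d in optics.mark_of(p,'pot_white_handle')])
E
python3 go.py 0.555 -0.1645 0.076 3.2866
```

```text
clock: 46.35
ee_pos: [0.5533, -0.1635, 0.1684]
eef_rot: [-0.051, 0.708, 0.053, 0.702]
ft_force: [-1.0, -0.2, 0.4]
gripper_width: 0.0512
ring_orange ([0.6299, 0.0164, 0.0733], 1498)
ring_blue ([0.6251, -0.149, 0.0749], 1964)
rim1 ([0.5428, -0.109], 3058)
rim2 ([0.5282, -0.0433], 1377)
rim3 ([0.6744, -0.1814], 559)
rim4 ([0.676, -0.1128], 593)
rim5 ([0.6593, -0.0141], 182)
rim6 ([0.6266, 0.0849], 353)
rim7 ([0.7186, -0.1512], 328)
rim8 ([0.6874, 0.0491], 104)
rim9 ([0.6314, 0.0146], 332)
redh ([0.5492, 0.0089], 803, [0.524, 0.006], [0.566, 0.016])
whiteh ([0.5799, -0.1285], 2935, [0.538, -0.195], [0.684, 0.016])
(array([ 0.5559, -0.1661]), np.float32(8.9), np.float64(10.3), np.float64(0.0375), 1514)
[(0.88, array([ 0.5584, -0.1653,  0.066 ]))]
pos [ 0.5555 -0.1643  0.1719] joints [-0.43  0.36 -0.1   1.12 -0.   -0.57] shift now [ 0.0959 -0.0001 -0.0002] shift after turn [ 0.0959 -0.0001 -0.0005] turn [ 0.002 -0.003 -0.   ]
```

```bash
python3 -m inch '[[0.045,-0.001,0,0,0,0,60],[0.049,0,0,0,0,0,60],[0,0,0,0,0,0,40],[0,0,0,0,0,0,0],[0,0,0,0,0,0,0],[0,0,0,0,0,0,0],[0,0,0,0,0,0,0]]'
python3 -m inch '[[0,0.0005,-0.002,0,0,0,0],[0,0.001,-0.005,0,0,0,0],[0,0.001,-0.006,0,0,0,0],[0,0.001,-0.005,0,0,0,0],[0,0.0007,-0.003,0,0,0,0],[0,0,-0.0006,0,0,0,0],[0,0,0,0,0,0,0]]'
python3 - <<'E'
from m import *
p=snap('wrist','w23.png'); measure(p)
print('top');measure(snap('top','t23.png'))
E
python3 go.py 0.533 -0.1635 0.076 3.2866
```

```text
clock: 47.32
ee_pos: [0.5569, -0.1659, 0.0802]
eef_rot: [-0.053, 0.705, 0.051, 0.706]
ft_force: [-1.2, 1.7, 6.1]
gripper_width: 0.0146
clock: 48.2
ee_pos: [0.5366, -0.166, 0.0801]
eef_rot: [-0.053, 0.704, 0.051, 0.707]
ft_force: [5.1, 0.7, 5.0]
gripper_width: 0.0143
ring_orange ([0.5176, -0.0656, 0.0666], 588)
ring_blue ([0.6252, -0.1501, 0.0756], 964)
rim1 ([0.5529, -0.2244], 6469)
whiteh ([0.5495, -0.1639], 2504, [0.517, -0.176], [0.573, -0.15])
top
ring_orange ([0.6325, 0.0187, 0.0765], 470)
ring_blue ([0.5997, 0.0498, 0.141], 273)
rim1 ([0.6306, 0.0185], 375)
rim2 ([0.6286, -0.1506], 141)
redh ([0.5458, 0.0174], 83, [0.524, 0.01], [0.566, 0.024])
pos [ 0.5366 -0.166   0.0801] joints [-0.44  0.4  -0.29  0.88 -0.   -0.59] shift now [ 0.0041  0.003  -0.0032] shift after turn [ 0.0041  0.003  -0.0032] turn [0.002 0.004 0.004]
```

```bash
python3 -m inch '[[0,0.0013,-0.0015,0,0,0,0],[0,0,0,0,0,0,0],[0,0,0,0,0,0,30],[0,0,0,0,0,0,50],[-0.02,0,0,0,0,0,50],[-0.05,0,0,0.145,0,0,50],[-0.06,0.02,0,0,0,0,55],[-0.06,0.04,0,0,0,0,55],[-0.06,0.04,0,0,0,0,55],[-0.02,0,0,0,0,0,55],[0,0,0,0,0,0,55]]'
python3 - <<'E'
from m import *
p=snap('wrist','w24.png');measure(p); print(handle(p,'white',(.622,-.15)))
E
python3 -m inch '[[0,0.04,-0.04,0,0,0,55],[0,0.05,-0.05,0,0,0,55],[0,0.05,-0.05,0,0,0,55],[0,0.05,-0.04,0,0,0,55],[0,0,0,0,0,0,55]]'
python3 - <<'E'
from m import *
print('top');p=snap('top','t24.png');measure(p)
a=p['image'][115:320,130:430,::-1]; cv2.imwrite('pics/t24c.png',cv2.resize(a,(800,547),interpolation=cv2.INTER_CUBIC))
E
python3 go.py 0.533 -0.1635 0.17 3.1416
```

```text
clock: 49.68
ee_pos: [0.5325, -0.074, 0.3322]
eef_rot: [-0.002, 0.707, 0.001, 0.707]
ft_force: [0.7, 0.1, -0.3]
gripper_width: 0.047
ring_orange ([0.6298, 0.0157, 0.073], 1193)
ring_blue ([0.6232, -0.1496, 0.0732], 1193)
rim1 ([0.6222, -0.1516], 2003)
rim2 ([0.628, 0.016], 1951)
rim3 ([0.6442, -0.2053], 155)
rim4 ([0.6551, -0.1411], 140)
rim5 ([0.6506, 0.0719], 202)
rim6 ([0.6588, 0.0084], 171)
redh ([0.5423, 0.0148], 647, [0.521, 0.008], [0.565, 0.024])
whiteh ([0.5961, -0.0887], 2114, [0.517, -0.215], [0.692, 0.08])
cap1 ([0.3686, -0.1204, 0.0706], 79, [25, 212, 184])
(array([ 0.5705, -0.1014]), np.float32(59.6), np.float64(-9.6), np.float64(0.1745), 709)
clock: 50.35
ee_pos: [0.3607, 0.1044, 0.3297]
eef_rot: [-0.003, 0.709, 0.002, 0.705]
ft_force: [1.6, -0.9, 0.3]
gripper_width: 0.0468
top
ring_orange ([0.6333, 0.018, 0.0767], 474)
ring_blue ([0.6252, -0.1488, 0.0755], 408)
rim1 ([0.6307, 0.0189], 376)
rim2 ([0.6241, -0.1498], 336)
redh ([0.5449, 0.0173], 86, [0.521, 0.01], [0.566, 0.024])
whiteh ([0.5384, -0.1639], 52, [0.519, -0.172], [0.559, -0.158])
cap5 ([0.3577, -0.1189, 0.0722], 41, [29, 255, 144])
pos [0.3626 0.1033 0.3298] joints [ 0.06 -0.08 -0.23  1.43 -0.    0.06] shift now [ 0.1592 -0.2676  0.1699] shift after turn [ 0.1598 -0.2668  0.1704] turn [ 0.005 -0.005  0.001]
```

View pics/t24c.png

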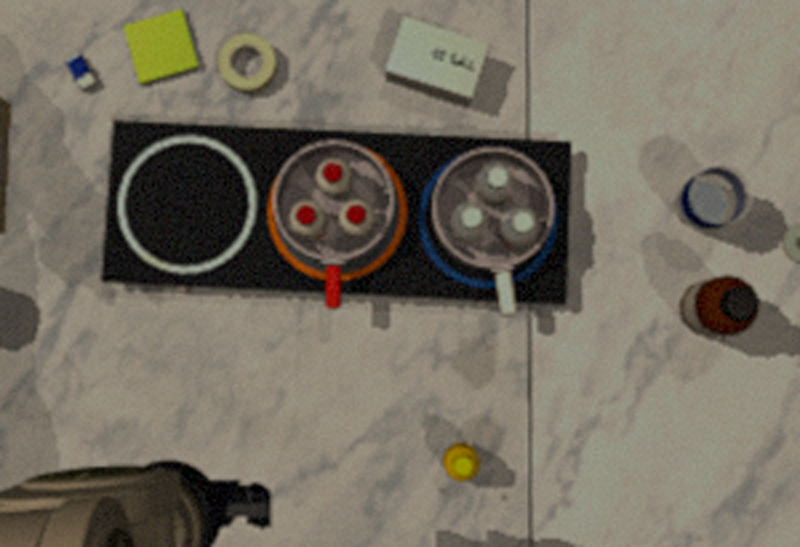

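All six bottles are upright in the right pots, both pots sit in their rings, the white ring is empty, and the bystanders and yellow bottle are where they began.

```bash
python3 -c "
from plant import workorder; print(workorder.sign_off())"
```

```text
the job is handed in; nothing more can be done
None
```

The job is finished and handed in at about 50 s on the robot clock, well inside the 208 s limit.

**What I did**
- I slid the white-handled pot by its handle from the orange ring to the blue ring.
- I stood three white-capped bottles upright in the white-handled pot. Three red-capped bottles went upright in the red-handled pot while it was still on the white ring.
- Only then did I slide the loaded red-handled pot on to the orange ring.
- While I was sliding the red pot, the white pot was knocked about 25 mm toward the back. I slid it back to the blue ring by its handle, with its bottles still in it.

**Last checks**
- **Red pot:** the wrist camera puts it within about 2 mm of the orange ring's centre.
- **White pot:** the wrist camera puts it about 2 mm off the blue ring's centre, in y.
- **Disagreement:** the top camera reads 2 to 3 mm for both pots, in slightly different directions, so I left them as they were.
- **Last top picture:** all six bottles are upright, and the brown bottle, beaker, carton and yellow look-alike are where they started. The robot is clear of everything.
- **Forces:** I saw about 7 N while gripping and sliding the handles, far below the limits. I only read the force at the end of each command.

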